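# Spring check of a serviced analyser mirror mount

### The arm

A 6-joint arm with a two-finger parallel gripper is mounted at the origin on the work surface. World frame = base frame: x ahead of the robot, y to its left, z up, the work surface at z = 0. Lengths are in m, angles in rad, forces in N, time in s.
With the tool pointing down it reaches from about 0.35 to 0.775 m from the base axis. Payload 7.3 kg.
Tool frame: the origin (TCP) lies on the centre line of the jaws, within the pads' length; the fingertips stand 17 mm ahead of it and the grasp point (between the pads) lies 2 mm behind it (robot.tcp_to_tips is the distance from the TCP to the fingertips, in m); z points along the fingers, y is the line along which they close (so a half turn about z gives the same grasp; the last joint's range is limited). The gripper opens to 92 mm and grips with 3 to 60 N. Pads are 19 mm wide; open, the fingers measure 130 mm over their backs; the gripper's body (75 mm by 190 mm) begins 47 mm behind the grasp point.
Start: joints at [1.052, 0.342, 1.524, -0, 1.275, -0.146], TCP at [0.191, 0.489, 0.244] pointing down, gripper open.
Joint ranges: [-2.53, 2.53], [-0.77, 2.02], [0.04, 2.7], [-1, 4.14], [0.28, 2.66], [-3.11, 3.11]. Speed limits (rad/s): [2.57, 2.57, 3.14, 3.14, 3.14, 3.14].

### API

Orientations are given as [roll, pitch, yaw] about the fixed x, y, z axes, in that order (R = Rz(yaw) Ry(pitch) Rx(roll)).
In Python, from cell import robot gives the robot as it stands. The module is installed in compiled form; this text tells all that it offers.
- The arm moves only by the tool carry_out, never from a script. Its argument "commands" is a list of rows, each a list of 3 entries, a list of its own where there are three numbers: the shift along the tool's x, y, z in m, then the turn about the tool's z in rad, then the opening, from 0 (shut) to 1 (fully open). In form: [[[dx, dy, dz], yaw, claw], ...]. A call has 1 to 20 rows; each row shifts and turns the commanded pose from where the row before left it, along the tool's axes as they then stand; what a row does not reach is not made up. A row lasts 1/8 s, in which the tool goes at most 62.5 mm and 10.7 degrees, less where a joint would pass 70% of its speed; a pose out of reach is approached as far as the arm can. A call is refused whole if a number of a shift passes 0.0625 or a number of a turn 0.188, either way. A call with a gripper value outside its range is refused whole. The fingers move at their own pace and stop on an object; "newtons" is the grip in N (left out, the last holds). Time passes only in rows, so rows that do not move let the fingers close. It gives the time, the measured TCP pose, the force, the opening and the grip force at its end, in the units of the state.
- robot.observe(): the state, without advancing time (a new reading comes with each control period).
- robot.read_camera(name): name is "scene" or "top"; returns a dict with "pixels" (400x640x3 uint8, red, green, blue), "fx", "fy", "cx", "cy" (pixels), "view" (4x4, takes a point from world to camera coordinates). Camera axes: x right, y up, looking along -z (the intrinsics and any distortion apply to the point x, -y, -z); pixel columns grow to the right and rows downward; lengths in m; the calibration is good to about 2 mm. A picture is of the moment at which its call begins. There is no depth.
- robot.hand_in(): hands the job in; it is judged then, once.
Trained networks look in a picture, given as the dict that the camera call returned (one of the last four; its "shot" number tells which), for a name from the list of things; names that differ only in an ending like _2 or _b are one class to them, and where a whole thing is asked for, a point or a joint stands for the part that bears it (a point fixed in the world has none). Each returns a list of dicts, best first, with "p" (0 to 1); they miss things now and then, are a little off and sometimes report something else, mostly with a low value. They report only what shows in the picture. A call takes as long as a camera call.
- robot.find_in(picture, name): "at" ([column, row] in pixels, amid what is visible of it).
- robot.tip_of(picture, name): "at" ([column, row] in pixels: a listed point, or the origin of a listed thing).
The state is a dict: "time": time; "qpos": joint angles; "qvel": joint speeds; "joint_efforts": joint torques, N m; "tool_pos": TCP position; "tool_rot": TCP orientation; "contact_force": force on the tool from outside, world axes, zero at the start; "torque": the same for the moment, N m; "opening": finger opening in m; "grip_force": force on a finger pad.
Only numpy, scipy, OpenCV 4.12 (cv2) and the standard library are available. Lean on these libraries where they do the work, as an engineer would, in place of code of your own. Each camera call takes 0.05 s, during which the arm holds its last target. There are 200 camera calls.

### The job

The serviced mirror mount on the bench needs its springs checked: with shut fingertips, press the blue pad down until the blue pointer is level with the red tab on its scale, hold it there for about a second without going past the tab, then let it spring fully back. Then do the same with the yellow pad and the yellow pointer. Press gently, keep off the mirror, and leave the red tabs and everything else on the bench where they are: nothing is to be gripped or lifted.

Things in the scene. Friction and masses are not known exactly. Their poses are not given: they have to be found in the camera images.
- mount: Mirror mount fixed to the bench: aluminium base 180 x 190 mm, 12 mm thick, and a cross bar reaching 200 mm to either side, carrying at each end a white upright scale board (60 mm wide, top 88 mm above the bench, face towards the mount's +x). Over it floats a spring-backed black plate. Origin: centre of the base's underside; x away from the robot, y left, z up at yaw 0.
- pivot (a point): Fixed ball under the plate's corner nearest the robot, 60 mm above the bench, 74 mm from the mount's centre. The plate: 130 mm square, 8 mm thick, turned 45 degrees (corners along the mount's x and y), top 68 mm high at rest, springs under its left (blue) and right (yellow) corners. Pressing one pad tilts it about the line from ball to other pad, which stays up.
- mirror: Round mirror lying face up in a dark ring on the middle of the plate, 56 mm across, its face 5 mm above the plate. Must not be touched. Origin: centre of its underside.
- blue_pad: Blue round thumb pad on the plate's +y corner, 24 mm across, 5 mm high; this is what is pressed. Origin: centre of its underside, 74 mm from the mount's centre towards +y.
- blue_pad_top (a point): Centre of the blue pad's upper face, 73 mm above the bench at rest. It takes about 2 N to start moving and about 5.5 N more for each 20 mm; it can go down about 31 mm to the stop.
- blue_pointer_tip (a point): Outer end of the blue pointer, a thin blue bar (4 mm thick) that sticks out from the plate's +y corner in front of the scale board, 64 mm above the bench at rest. When the blue pad goes down by 1 mm the tip goes down by 1.51 mm.
- blue_tab (a point): Centre of the front of the red tab clipped on the blue pointer's scale board, just beyond the tip: 34 mm wide, 10 mm tall, held by friction at a height that differs each time (tip must come down about 15 to 36 mm). The pointer is on the mark when its tip is at the height of this point, within half the tab's height.
- blue_tilt (a joint): Tilt of the plate from pressing the blue pad, rad: 0 at rest (springs fully back), grows as the blue pad goes down, stop at 0.30. Pad drop is about 105 mm x sin(tilt).
- yellow_pad: Yellow round thumb pad on the plate's -y corner, 24 mm across, 5 mm high; this is what is pressed. Origin: centre of its underside, 74 mm from the mount's centre towards -y.
- yellow_pad_top (a point): Centre of the yellow pad's upper face, 73 mm above the bench at rest. It takes about 2 N to start moving and about 5.5 N more for each 20 mm; it can go down about 31 mm to the stop.
- yellow_pointer_tip (a point): Outer end of the yellow pointer, a thin yellow bar (4 mm thick) that sticks out from the plate's -y corner in front of the scale board, 64 mm above the bench at rest. When the yellow pad goes down by 1 mm the tip goes down by 1.51 mm.
- yellow_tab (a point): Centre of the front of the red tab clipped on the yellow pointer's scale board, just beyond the tip: 34 mm wide, 10 mm tall, held by friction at a height that differs each time (tip must come down about 15 to 36 mm). The pointer is on the mark when its tip is at the height of this point, within half the tab's height.
- yellow_tilt (a joint): Tilt of the plate from pressing the yellow pad, rad: 0 at rest (springs fully back), grows as the yellow pad goes down, stop at 0.30. Pad drop is about 105 mm x sin(tilt).
- tube_rack: White wire tube rack, 62 x 125 mm and 62 mm high, holding blue- and purple-capped glass tubes that stand 84 mm high. Loose bystander; origin at the centre of its underside.
- jar: Round specimen jar with white lid, 62 mm across, 58 mm high. Loose bystander; origin at the centre of its underside.
- mirror_cap: Grey round dust cap lying open side up, 68 mm across, 14 mm high. Loose bystander; origin at the centre of its underside.
- driver: Screwdriver with an orange handle, lying down. Loose bystander; origin at the middle of its underside.
- dropper: Small amber dropper bottle with black cap, 34 mm across, 75 mm high. Loose bystander; origin at the centre of its underside.
- cup: White plastic cup, 72 mm across, 85 mm high. Loose bystander; origin at the centre of its underside.
- wash_bottle: White bottle with red cap, 72 mm across, 150 mm high. Loose bystander; origin at the centre of its underside.

How it is judged:
On the way, in this order (a step that is already met when the one before it is completed fails the run):
1. the blue pad is pressed so that the blue pointer's tip stays level with its red tab (within 5 mm) for 0.6 s (z of blue_pointer_tip in the frame of blue_tab between -0.005 and 0.005 m and contact force between the fingers and blue_pad above 0.5 N), for 0.6 s.
2. the blue corner is let go and is back at rest (value of joint blue_tilt below 0.02 rad and contact force between the fingers and mount below 0.1 N), for 0.2 s.
3. the yellow pad is pressed so that the yellow pointer's tip stays level with its red tab (within 5 mm) for 0.6 s (z of yellow_pointer_tip in the frame of yellow_tab between -0.005 and 0.005 m and contact force between the fingers and yellow_pad above 0.5 N), for 0.6 s.
4. the yellow corner is let go and is back at rest (value of joint yellow_tilt below 0.02 rad and contact force between the fingers and mount below 0.1 N), for 0.2 s.
At the end, for the whole second after the job is handed in: Both corners have sprung back (tilt under 0.02 rad), both red tabs are within 3 mm and all bystanders within 20 mm of where they began, at rest (value of joint each of blue_tilt, yellow_tilt below 0.02 rad and distance of each of blue_tab, yellow_tab from where it was at the start of the episode below 0.003 m and distance of each of tube_rack, jar, mirror_cap, driver, dropper, cup, wash_bottle from where it was at the start of the episode below 0.02 m and linear speed of each of tube_rack, jar, mirror_cap, driver, dropper, cup, wash_bottle below 0.02 m/s); the robot touches nothing.
It fails at once if a pointer is pressed past its tab (tip more than 9 mm below the tab's centre) (z of blue_pointer_tip in the frame of blue_tab below -0.009 m or z of yellow_pointer_tip in the frame of yellow_tab below -0.009 m).
It fails at once if the mirror is touched (over 0.5 N) (contact force between any of the arm, the fingers and mirror above 0.5 N).
It fails at once if the mount is pressed harder than 25 N (contact force between the fingers and mount above 25 N).
It fails at once if a red tab is shifted by more than 3 mm (distance of any of blue_tab, yellow_tab from where it was at the start of the episode above 0.003 m).
It fails at once if a bystander is shifted, lifted or knocked over (moved more than 20 mm) (distance of any of tube_rack, jar, mirror_cap, driver, dropper, cup, wash_bottle from where it was at the start of the episode above 0.02 m).
It also fails if it takes over 45 s, if anything falls off the work surface, if the arm or the gripper's body presses on something with over 40 N, if the wrist force passes 120 N, or if a joint passes its speed limit or range.

## Working session

There is one attempt and no reset: what is moved stays moved. The work goes in short steps, Python scripts to look and compute and a tool call to move; the robot and the scene stay as the last step left them, time stands still between calls to the robot, and variables do not carry over. Pictures are saved under pics/ and viewed, at most 10 in all, crops included, and the job is handed in when it is done.

Besides the shell and the picture viewer there is one more tool, called after "Call:" as a command line: name --argument value ..., lists and objects as JSON in quotes. carry_out: Moves the arm, as the interface text tells. Its arguments: {"type":"object","properties":{"commands":{"type":"array"},"newtons":{"type":"number"}},"required":["commands"]}

```bash
mkdir -p pics
cat > h.py <<'E'
import numpy as np, cv2
from cell import robot
def ray(pic,uv):
    V=np.array(pic["view"]);R=V[:3,:3];t=V[:3,3]
    d=np.array([(uv[0]-pic["cx"])/pic["fx"],-(uv[1]-pic["cy"])/pic["fy"],-1.])
    o=-R.T@t;d=R.T@d;return o,d/np.linalg.norm(d)
def tri(p1,a,p2,b):
    o1,d1=ray(p1,a);o2,d2=ray(p2,b)
    s=np.linalg.lstsq(np.c_[d1,-d2],o2-o1,rcond=None)[0]
    x,y=o1+s[0]*d1,o2+s[1]*d2
    return (x+y)/2,np.linalg.norm(x-y)
def proj(pic,P):
    V=np.array(pic["view"]);c=V[:3,:3]@P+V[:3,3]
    return [pic["cx"]+pic["fx"]*c[0]/-c[2],pic["cy"]-pic["fy"]*c[1]/-c[2]]
def save(pic,n): cv2.imwrite("pics/"+n,cv2.cvtColor(pic["pixels"],cv2.COLOR_RGB2BGR))
E
python3 - <<'E'
from h import *
s=robot.read_camera("scene");t=robot.read_camera("top")
save(s,"s0.png");save(t,"t0.png")
print([k for k in s], s["fx"],robot.observe()["tool_pos"],robot.observe()["tool_rot"],robot.tcp_to_tips)
for n in ["blue_pad_top","yellow_pad_top","blue_pointer_tip","yellow_pointer_tip","blue_tab","yellow_tab","pivot","mirror","mount","tube_rack","jar","mirror_cap","driver","dropper","cup","wash_bottle"]:
    a=robot.tip_of(s,n);b=robot.tip_of(t,n)
    if a and b:
        P,e=tri(s,a[0]["at"],t,b[0]["at"])
        print(n,np.round(a[0]["at"]),np.round(b[0]["at"]),round(a[0]["p"],2),round(b[0]["p"],2),P.round(4),round(e,4))
    else: print(n,a[:1],b[:1])
E
```

```text
['pixels', 'fx', 'fy', 'cx', 'cy', 'view', 'shot'] 485.10890129730393 [0.19101449 0.488659   0.24311035] [-3.14020344e+00 -2.19781465e-04  2.76880539e+00] 0.017
blue_pad_top [307. 207.] [374. 207.] 0.4 0.6 [ 0.5779 -0.1362  0.0855] 0.1412
yellow_pad_top [] [{'at': [373.7, 212.1], 'p': 0.39}]
blue_pointer_tip [332. 206.] [320. 197.] 0.88 0.89 [0.5969 0.0064 0.0687] 0.0112
yellow_pointer_tip [234. 219.] [181. 248.] 0.85 0.6 [0.4105 0.0985 0.1024] 0.7899
blue_tab [254. 210.] [292. 182.] 0.49 0.16 [ 0.6157 -0.062   0.1252] 0.3405
yellow_tab [227. 223.] [182. 245.] 0.39 0.34 [0.4273 0.0825 0.1106] 0.8075
pivot [] [{'at': [353.4, 223.7], 'p': 0.9}]
mirror [331. 207.] [358. 170.] 0.71 0.55 [ 0.7011 -0.0883  0.1506] 0.1091
mount [282. 231.] [359. 208.] 0.87 0.58 [ 0.5706 -0.1517 -0.0073] 0.0111
tube_rack [293. 263.] [361. 167.] 0.83 0.65 [ 0.7408 -0.1615  0.0026] 0.0056
jar [366. 225.] [290. 186.] 0.78 0.59 [0.6486 0.116  0.0068] 0.0171
mirror_cap [237. 263.] [398. 179.] 0.9 0.6 [ 0.6903 -0.3101  0.0036] 0.0056
driver [183. 233.] [430. 223.] 0.65 0.55 [ 0.5107 -0.439   0.0111] 0.0028
dropper [{'at': [204.6, 247.3], 'p': 0.71}] []
cup [447. 166.] [182. 244.] 0.69 0.57 [0.4089 0.5403 0.0099] 0.0038
wash_bottle [131. 239.] [470. 233.] 0.94 0.85 [ 0.4744 -0.5921  0.0022] 0.0018
```

Run:
```python
import cv2
for n,(x0,x1,y0,y1) in {"s0":(120,400,120,300),"t0":(220,480,120,290)}.items():
    i=cv2.imread(f"pics/{n}.png")[y0:y1,x0:x1]; cv2.imwrite(f"pics/{n}c.png",cv2.resize(i,None,fx=2.8,fy=2.8,interpolation=cv2.INTER_CUBIC))
```

```text
(no output)
```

View pics/s0c.png

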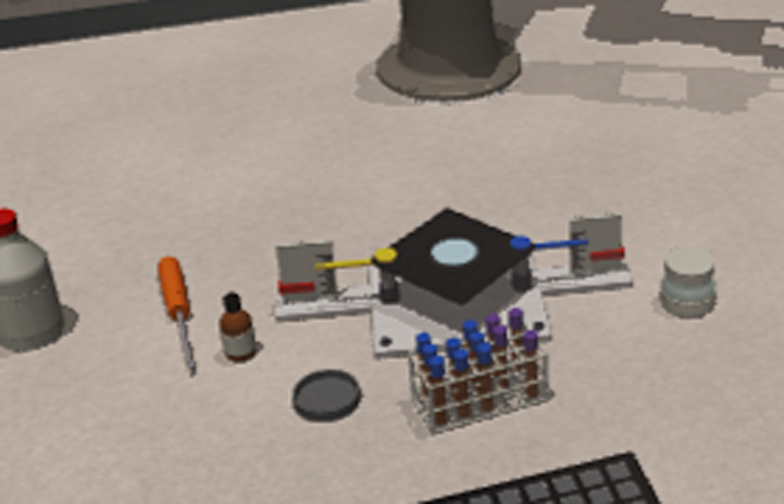

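View pics/t0c.png

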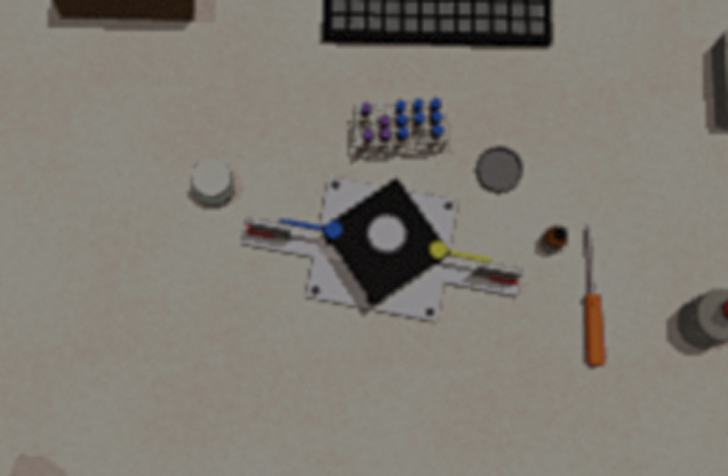

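The scene view shows the blue pad at (306,207), the yellow pad at (257,211), and tips at (330,207) and (234,215). The red tabs are at (336,211) and (226,223). In the top view the pads are at (339,202) and (376,209). Next I'll segment by colour and fit the mount pose.

```bash
cat >> h.py <<'E'
RNG={"blue":((105,110,60),(125,255,255)),"yellow":((22,110,80),(34,255,255)),"red":((0,130,60),(6,255,255))}
def blob(pic,col,c,r):
    # saturation-weighted pixels of a colour inside window c +- r
    hsv=cv2.cvtColor(pic["pixels"],cv2.COLOR_RGB2HSV)
    m=cv2.inRange(hsv,*map(np.array,RNG[col]))
    if col=="red": m|=cv2.inRange(hsv,np.array((174,130,60)),np.array((180,255,255)))
    v,u=np.nonzero(m); k=(abs(u-c[0])<=r[0])&(abs(v-c[1])<=r[1]); return np.c_[u,v][k]
E
python3 - <<'E'
from h import *
s=robot.read_camera("scene");t=robot.read_camera("top")
for nm,p,col,c,r in [("s blue",s,"blue",(319,207),(22,6)),("s yel",s,"yellow",(246,213),(22,8)),("s tabB",s,"red",(336,211),(10,7)),("s tabY",s,"red",(226,223),(10,7)),
  ("t blue",t,"blue",(330,201),(18,8)),("t yel",t,"yellow",(385,211),(18,8)),("t tabB",t,"red",(311,202),(12,6)),("t tabY",t,"red",(400,220),(12,6))]:
    b=blob(p,col,c,r); print(nm,len(b),b.mean(0).round(2) if len(b) else '')
    for v in sorted(set(b[:,1])): print("   row",v,b[b[:,1]==v,0].min(),b[b[:,1]==v,0].max())
print("cam",ray(s,(320,200)),ray(t,(320,200)))
E
```

```text
s blue 58 [312.71 206.53]
   row 205 302 326
   row 206 302 329
   row 207 302 325
   row 208 303 312
s yel 71 [248.46 212.27]
   row 208 258 259
   row 209 255 260
   row 210 254 261
   row 211 254 261
   row 212 251 260
   row 213 236 252
   row 214 233 248
   row 215 233 239
s tabB 37 [336.68 210.35]
   row 208 342 342
   row 209 336 342
   row 210 331 342
   row 211 331 342
   row 212 331 336
s tabY 42 [225.19 222.36]
   row 221 220 231
   row 222 220 231
   row 223 220 231
   row 224 220 226
t blue 46 [335.11 201.07]
   row 199 322 340
   row 200 326 341
   row 201 331 341
   row 202 336 341
   row 203 336 341
   row 204 337 340
t yel 50 [380.66 209.64]
   row 206 375 377
   row 207 374 378
   row 208 374 378
   row 209 374 379
   row 210 374 385
   row 211 375 391
   row 212 388 393
t tabB 13 [312.15 202.62]
   row 201 309 309
   row 202 309 312
   row 203 310 316
   row 204 316 316
t tabY 11 [399.36 219.64]
   row 219 395 398
   row 220 398 404
cam (array([ 1.76637347, -0.41913349,  0.91015929]), array([-0.79185131,  0.26521616, -0.55011989])) (array([ 0.21698665, -0.01323234,  1.7254833 ]), array([ 0.2151546 ,  0.00849721, -0.97654303]))
```

```bash
cat > fit.py <<'E'
from h import *
from scipy.optimize import least_squares
def fit(s,t,obs):
    # params: x,y,yaw, board front x, tab |y|, zB, zY, pixel bias of each camera
    def res(p):
        c,sn=np.cos(p[2]),np.sin(p[2])
        W=lambda q:np.array([p[0]+c*q[0]-sn*q[1],p[1]+sn*q[0]+c*q[1],q[2]])
        M={"bp":(0,.074,.0725),"yp":(0,-.074,.0725),"bt":(0,.1495,.064),"yt":(0,-.1495,.064),"tb":(p[3],p[4],p[5]),"ty":(p[3],-p[4],p[6])}
        r=[]
        for cam,k,uv,sg in obs:
            b=p[7:9] if cam is s else p[9:11]
            r+=list((np.array(proj(cam,W(M[k])))+b-uv)/sg)
        return np.r_[r,p[7:]/0.6]
    return least_squares(res,[.57,-.1,-.15,-.02,.172,.04,.03,0,0,0,0])
E
python3 - <<'E'
from fit import *
s=robot.read_camera("scene");t=robot.read_camera("top")
obs=[(s,"bp",(305.5,206.5),.4),(s,"yp",(257.5,210.6),.4),(s,"bt",(329.3,206),.5),(s,"yt",(232.6,214.6),.5),
(t,"bp",(338.7,201.8),.4),(t,"yp",(376.5,208.7),.4),(t,"bt",(321.5,199),.5),(t,"yt",(393.5,212),.5),
(s,"tb",(336.6,210.3),.4),(s,"ty",(225.3,222.4),.4),(t,"tb",(312.3,202.7),.7),(t,"ty",(399.5,219.7),.7)]
r=fit(s,t,obs);J=np.linalg.inv(r.jac.T@r.jac)
print(r.x.round(4),np.sqrt(np.diag(J)).round(4));print(r.fun.round(2))
p=r.x;c,sn=np.cos(p[2]),np.sin(p[2])
for y in(.074,-.074):print([p[0]-sn*y,p[1]+c*y])
print(tri(s,(305.5,206.5),t,(338.7,201.8)),tri(s,(257.5,210.6),t,(376.5,208.7)),tri(s,(336.6,210.3),t,(312.3,202.7)),tri(s,(225.3,222.4),t,(399.5,219.7)))
E
```

```text
[ 0.5648 -0.1418 -0.1683 -0.0161  0.1746  0.0343  0.0285  0.3065  0.1232
  0.4211  0.1822] [0.002  0.0015 0.0053 0.0019 0.0008 0.0021 0.0021 0.482  0.3842 0.4047
 0.487 ]
[ 0.18 -1.11 -0.61 -0.13  0.77  0.16 -0.44  1.19 -0.35 -0.56 -0.11  0.
 -4.33 -1.12  4.03  1.54 -0.15 -0.02 -0.03  0.05  0.05  0.17  0.34 -0.13
  0.51  0.21  0.7   0.3 ]
[np.float64(0.577230429576134), np.float64(-0.06884212777330229)]
[np.float64(0.552442488785699), np.float64(-0.21475154484899994)]
(array([ 0.57662954, -0.06959312,  0.07005843]), np.float64(0.00314270795754988)) (array([ 0.5522771 , -0.21488869,  0.07177601]), np.float64(0.0035342174867870222)) (array([0.57853962, 0.032811  , 0.0338915 ]), np.float64(0.002626570660658066)) (array([ 0.51897963, -0.31121829,  0.0275912 ]), np.float64(0.0018485801433475162))
```

Call:
carry_out --commands '[[[0,0,0],0.171,0],[[0,0,0],0.171,0],[[0,0,0],0.171,0],[[0,0,0],0.171,0],[[0,0,0],0.171,0],[[0,0,0],0.171,0],[[0,0,0],0.171,0],[[0,0,0],0.171,0],[[-0.0405,0.0395,0],0,0],[[-0.0405,0.0395,0],0,0],[[-0.0405,0.0395,0],0,0],[[-0.0405,0.0395,0],0,0],[[-0.0405,0.0395,0],0,0],[[-0.0405,0.0395,0],0,0],[[-0.0405,0.0395,0],0,0],[[-0.0405,0.0395,0],0,0],[[-0.0405,0.0395,0],0,0],[[-0.0405,0.0395,0],0,0],[[-0.0405,0.0395,0],0,0],[[-0.0405,0.0395,0],0,0]]' --newtons 5

```text
time: 4.4
tool_pos: [0.5771, -0.0719, 0.2438]
tool_rot: [3.141, -0.0, 1.401]
contact_force: [0.5, 0.1, 0.0]
opening: 0.0003
grip_force: 0.0
```

Call:
carry_out --commands '[[[0.002,0,0.035],0,0],[[0,0,0.035],0,0],[[0,0,0.035],0,0],[[0,0,0.03],0,0],[[0,0,0],0,0]]'

```text
time: 5.03
tool_pos: [0.575, -0.0679, 0.1066]
tool_rot: [-3.136, -0.001, 1.401]
contact_force: [-0.2, 0.8, 0.9]
opening: 0.0007
grip_force: 0.0
```

Run:
```python
from h import *
s=robot.read_camera("scene");t=robot.read_camera("top")
a=cv2.resize(s["pixels"][170:235,200:350],None,fx=5,fy=4.6,interpolation=cv2.INTER_CUBIC)
b=cv2.resize(t["pixels"][170:235,290:440],None,fx=5,fy=4.6,interpolation=cv2.INTER_CUBIC)
cv2.imwrite("pics/a1.png",np.vstack([a,b])[:,:,::-1])
o=robot.observe();print(o["time"],o["tool_pos"],o["contact_force"])
```

```text
5.125 [ 0.57702642 -0.06834352  0.10954837] [0.70635846 0.35931703 0.41155591]
```

View pics/a1.png

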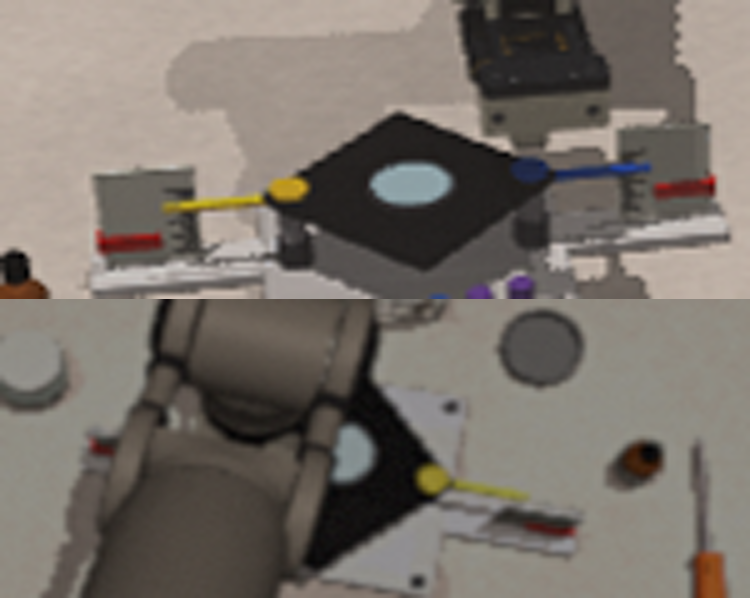

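The fingertips are just above the blue pad, which is at (306,207). The pointer tip is at (330,206) and the tab at (337,210). I'll press partway first.

Call:
carry_out --commands '[[[0,0,0.01],0,0],[[0,0,0.006],0,0],[[0,0,0.004],0,0],[[0,0,0.004],0,0],[[0,0,0.004],0,0],[[0,0,0.003],0,0],[[0,0,0],0,0],[[0,0,0],0,0]]'

```text
time: 6.12
tool_pos: [0.5771, -0.0681, 0.0782]
tool_rot: [3.14, -0.0, 1.401]
contact_force: [1.6, 2.3, 4.7]
opening: 0.0004
grip_force: 2.7
```

```bash
cat > tip.py <<'E'
from h import *
import sys
# mean bar row at columns near the tip, tracked in the scene picture, against model rows for tip z
def look(side,n=3):
    X=np.array([.5648,-.1418]);yaw=-.1683;off=np.array([.3065,.1232])
    W=lambda q:np.r_[X+[np.cos(yaw)*q[0]-np.sin(yaw)*q[1],np.sin(yaw)*q[0]+np.cos(yaw)*q[1]],q[2]]
    sg=1 if side=="blue" else -1
    c0=(331,212) if sg>0 else (233,220)
    for i in range(n):
        s=robot.read_camera("scene")
        b=blob(s,side,c0,(9,12)); r=blob(s,"red",(336,211) if sg>0 else (226,223),(11,8))
        b=b[abs(b[:,0]-b[:,0].max())<=5] if sg>0 else b[abs(b[:,0]-b[:,0].min())<=5]
        # fit z by model: points along outer bar at depth given by column
        zs=np.linspace(.02,.066,47)
        d=[np.hypot(*(np.array(proj(s,W((0,sg*(.1495-.007),z))))+off-b.mean(0))*[.3,1]) for z in zs]
        n_=[x["at"] for x in robot.tip_of(s,side+"_pointer_tip")[:1]]; m_=[x["at"] for x in robot.tip_of(s,side+"_tab")[:1]]
        print("bar",b.mean(0).round(2),"z",zs[np.argmin(d)].round(4),"tab",r.mean(0).round(2),len(r),"net",n_,m_)
    o=robot.observe();print(o["time"],o["tool_pos"].round(4),o["contact_force"].round(2))
    zz=(.064,.034) if sg>0 else (.064,.0285)
    print("model outer-bar px for z",[(z,(np.array(proj(s,W((0,sg*.1425,z))))+off).round(2)) for z in zz])
    return s
s=look(sys.argv[1])
if len(sys.argv)>2:
    x0=280 if sys.argv[1]=="blue" else 190
    cv2.imwrite("pics/"+sys.argv[2],cv2.resize(s["pixels"][180:240,x0:x0+80],None,fx=9,fy=9,interpolation=cv2.INTER_CUBIC)[:,:,::-1])
E
python3 tip.py blue
```

```text
bar [326.1 210.4] z 0.048 tab [336.67 210.42] 33 net [[331.4, 209.7]] [[336.0, 212.6]]
bar [326.1 210.4] z 0.048 tab [336.67 210.42] 33 net [[331.2, 212.3]] [[130.0, 240.3]]
bar [326.1 210.4] z 0.048 tab [336.75 210.38] 32 net [[330.6, 212.6]] [[446.3, 166.7]]
6.575 [ 0.5771 -0.0681  0.0782] [0.27 1.78 5.86]
model outer-bar px for z [(0.064, array([327.47, 206.28])), (0.034, array([327.43, 214.18]))]
```

Call:
carry_out --commands '[[[0,0,0.002],0,0],[[0,0,0.002],0,0],[[0,0,0.001],0,0],[[0,0,0.001],0,0],[[0,0,0],0,0]]'

```text
time: 7.2
tool_pos: [0.5771, -0.0682, 0.0724]
tool_rot: [3.14, -0.0, 1.401]
contact_force: [1.1, 1.0, 6.2]
opening: 0.0006
grip_force: 3.5
```

```bash
python3 tip.py blue b2.png
```

```text
bar [326.5 212.5] z 0.04 tab [336.67 210.42] 33 net [[329.4, 212.0]] [[335.5, 212.2]]
bar [326.5 212.5] z 0.04 tab [336.67 210.42] 33 net [[331.0, 211.1]] [[334.5, 212.0]]
bar [326.5 212.5] z 0.04 tab [336.67 210.42] 33 net [[328.7, 210.7]] [[337.1, 209.7]]
7.65 [ 0.5771 -0.0682  0.0724] [0.62 2.23 7.24]
model outer-bar px for z [(0.064, array([327.47, 206.28])), (0.034, array([327.43, 214.18]))]
```

View pics/b2.png

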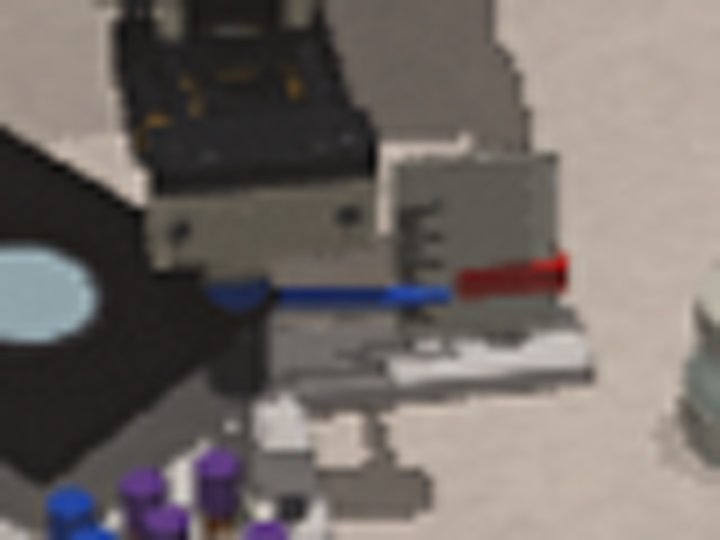

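Partway in, the bar end is at (327,212.5) and the tab at (337,210.4). The board nearer the camera shifts the apparent rows, so I'll check the tab's height with a model overlay on the initial pictures.

Run:
```python
from h import *
s=robot.read_camera("scene");t=robot.read_camera("top")
X=np.array([.5648,-.1418]);yaw=-.1683
W=lambda q:np.r_[X+[np.cos(yaw)*q[0]-np.sin(yaw)*q[1],np.sin(yaw)*q[0]+np.cos(yaw)*q[1]],q[2]]
out=[]
for sg,z,us,ut in((1,.0343,(320,190),(302,188)),(-1,.0285,(214,202),(385,203))):
  row=[]
  for cam,f,o,(u0,v0) in((s,"s0",(.31,.12),us),(t,"t0",(.42,.18),ut)):
    i=cv2.imread(f"pics/{f}.png")[v0:v0+29,u0:u0+30]
    i=cv2.resize(i,None,fx=10,fy=10,interpolation=cv2.INTER_NEAREST)
    q=lambda P:tuple(int(k) for k in (np.array(proj(cam,W(P)))+o-[u0,v0]+.5)*10)
    for x,y0,y1,z0,z1,c in((-.018,.14,.20,.012,.088,(0,255,0)),(-.016,.1576,.1916,z-.005,z+.005,(255,255,0))):
        cv2.polylines(i,[np.array([q((x,sg*y0,z0)),q((x,sg*y1,z0)),q((x,sg*y1,z1)),q((x,sg*y0,z1))])],True,c,1)
    row.append(i)
  out.append(np.hstack(row))
cv2.imwrite("pics/o3.png",np.vstack(out))
```

```text
(no output)
```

View pics/o3.png

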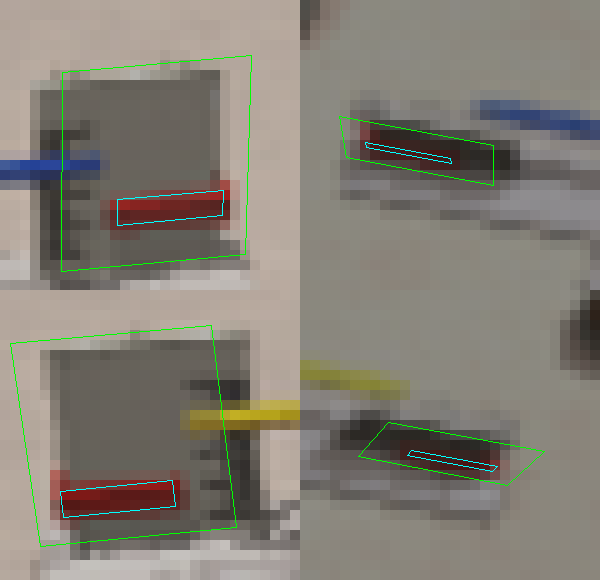

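Call:
carry_out --commands '[[[0,0,0],0,0],[[0,0,0],0,0],[[0,0,0],0,0],[[0,0,0],0,0],[[0,0,0],0,0],[[0,0,0],0,0],[[0,0,-0.001],0,0],[[0,0,0],0,0],[[0,0,0],0,0],[[0,0,0],0,0],[[0,0,0],0,0],[[0,0,0],0,0],[[0,0,0],0,0]]'

```text
time: 9.38
tool_pos: [0.5771, -0.0682, 0.0734]
tool_rot: [3.14, -0.0, 1.401]
contact_force: [0.8, 1.8, 7.4]
opening: 0.0005
grip_force: 3.5
```

```bash
python3 tip.py blue
```

```text
bar [326.12 212.  ] z 0.042 tab [336.67 210.42] 33 net [[329.0, 212.6]] [[335.4, 212.7]]
bar [326.12 212.  ] z 0.042 tab [336.67 210.42] 33 net [[329.5, 211.8]] [[336.2, 212.1]]
bar [326.12 212.  ] z 0.042 tab [336.67 210.42] 33 net [[329.0, 212.1]] [[338.6, 212.2]]
9.825 [ 0.5771 -0.0682  0.0734] [0.22 2.14 7.47]
model outer-bar px for z [(0.064, array([327.47, 206.28])), (0.034, array([327.43, 214.18]))]
```

Call:
carry_out --commands '[[[0,0,-0.004],0,0],[[0,0,-0.008],0,0],[[0,0,-0.015],0,0],[[0,0,-0.02],0,0],[[0,0,-0.01],0,0],[[0,0,0],0,0],[[0,0,0],0,0],[[0,0,0],0,0],[[-0.03,0,0],0,0],[[-0.04,0,0],0,0],[[-0.04,0,0],0,0],[[-0.028,0,0],0,0],[[-0.01,0,0],0,0],[[0,0,0],0,0],[[0,0,0.015],0,0],[[0,0,0.005],0,0],[[0,0,0],0,0]]'

```text
time: 11.95
tool_pos: [0.5512, -0.2132, 0.1088]
tool_rot: [-3.14, -0.001, 1.402]
contact_force: [-0.1, 0.3, 0.4]
opening: 0.0004
grip_force: 0.0
```

```bash
python3 tip.py yellow
python3 - <<'E'
from h import *
s=robot.read_camera("scene");t=robot.read_camera("top")
a=cv2.resize(s["pixels"][170:235,200:350],None,fx=5,fy=4.6,interpolation=cv2.INTER_CUBIC)
cv2.imwrite("pics/y1.png",a[:,:,::-1])
E
```

```text
bar [235.69 214.38] z 0.066 tab [225.19 222.36] 42 net [[235.2, 217.4]] [[229.4, 219.0]]
bar [235.5 214.5] z 0.066 tab [225.19 222.36] 42 net [[232.4, 218.8]] [[227.9, 223.1]]
bar [235.5  214.33] z 0.066 tab [225.19 222.36] 42 net [[232.0, 215.3]] [[227.4, 223.1]]
12.4 [ 0.5515 -0.2142  0.1099] [-0.28  0.45  0.28]
model outer-bar px for z [(0.064, array([234.72, 214.97])), (0.0285, array([235.9 , 224.43]))]
```

View pics/y1.png

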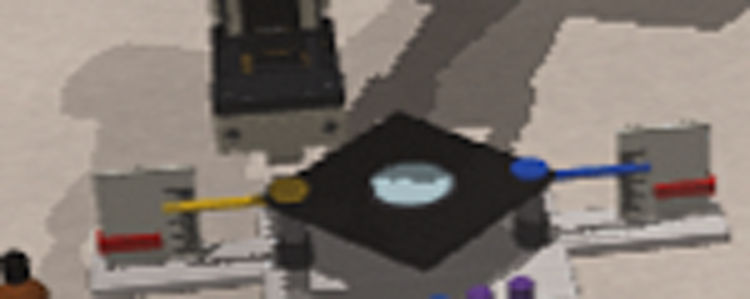

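Blue has sprung back, with its tip at (330,206). The fingers stand over the yellow pad at (258,211), and the yellow tab is at (225,222). Pressing yellow now.

Call:
carry_out --commands '[[[0,0,0.01],0,0],[[0,0,0.007],0,0],[[0,0,0.004],0,0],[[0,0,0.004],0,0],[[0,0,0.004],0,0],[[0,0,0.004],0,0],[[0,0,0.002],0,0],[[0,0,0.001],0,0],[[0,0,0],0,0]]'

```text
time: 13.62
tool_pos: [0.5517, -0.2143, 0.0742]
tool_rot: [3.141, 0.0, 1.401]
contact_force: [-1.1, 0.2, 6.7]
opening: 0.0005
grip_force: 3.1
```

```bash
python3 tip.py yellow y2.png
```

```text
bar [235.7 220. ] z 0.045 tab [225.19 222.36] 42 net [[234.8, 222.5]] [[228.4, 220.7]]
bar [235.7 220. ] z 0.045 tab [225.19 222.36] 42 net [[233.6, 222.8]] [[364.0, 226.9]]
bar [235.78 219.89] z 0.046 tab [225.19 222.36] 42 net [[236.4, 223.0]] [[330.6, 206.4]]
14.075 [ 0.5518 -0.2143  0.0743] [-2.01 -0.67  6.55]
model outer-bar px for z [(0.064, array([234.72, 214.97])), (0.0285, array([235.9 , 224.43]))]
```

View pics/y2.png

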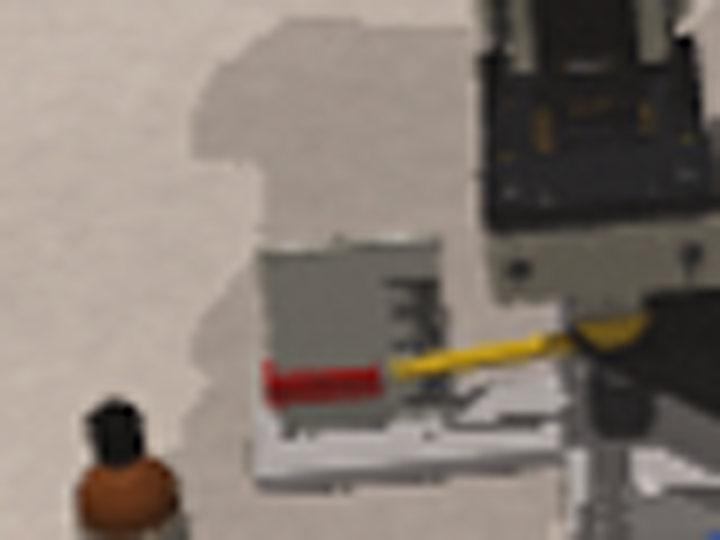

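Yellow tip is at about row 221.1 and the tab line at 222.1, so roughly 7-9 mm of tip travel remains, given the depth offset.

Call:
carry_out --commands '[[[0,0,0.002],0,0],[[0,0,0.0015],0,0],[[0,0,0.001],0,0],[[0,0,0],0,0]]'

```text
time: 14.58
tool_pos: [0.5517, -0.2142, 0.0699]
tool_rot: [3.141, 0.0, 1.401]
contact_force: [-0.6, 0.5, 8.4]
opening: 0.0006
grip_force: 3.8
```

```bash
python3 tip.py yellow y3.png
```

```text
bar [237.   221.93] z 0.038 tab [225.05 222.33] 43 net [[234.6, 223.9]] [[226.0, 221.4]]
bar [237.   221.93] z 0.038 tab [225.05 222.33] 43 net [[237.5, 224.6]] [[227.1, 220.4]]
bar [236.86 221.79] z 0.038 tab [225.05 222.33] 43 net [[234.8, 224.6]] [[226.9, 220.3]]
15.025 [ 0.5517 -0.2142  0.07  ] [-2.47  0.46  7.68]
model outer-bar px for z [(0.064, array([234.72, 214.97])), (0.0285, array([235.9 , 224.43]))]
```

View pics/y3.png

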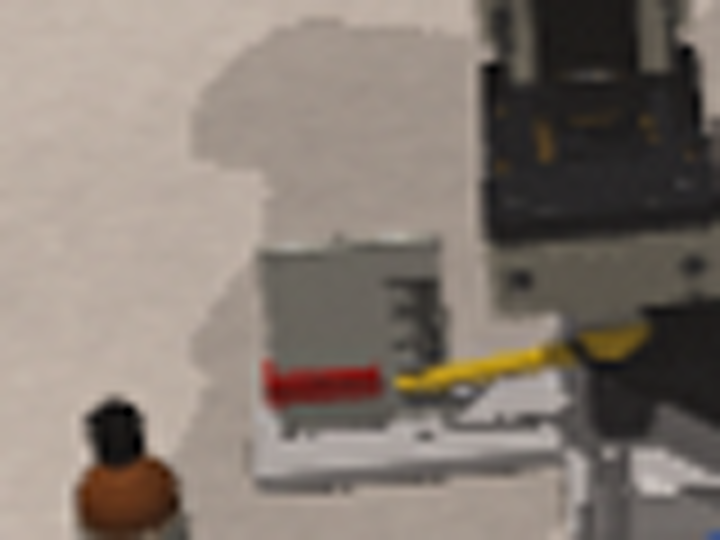

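The tip is at about row 222.7 and the tab line about 222.1, so it's level once the depth offset is counted. I'll hold here, then hold again 1 mm lower.

Call:
carry_out --commands '[[[0,0,0],0,0],[[0,0,0],0,0],[[0,0,0],0,0],[[0,0,0],0,0],[[0,0,0.001],0,0],[[0,0,0],0,0],[[0,0,0],0,0],[[0,0,0],0,0],[[0,0,0],0,0],[[0,0,0],0,0],[[0,0,0],0,0],[[0,0,0],0,0]]'

```text
time: 16.52
tool_pos: [0.5517, -0.2142, 0.069]
tool_rot: [3.14, 0.0, 1.401]
contact_force: [-1.2, 0.0, 9.0]
opening: 0.0007
grip_force: 3.8
```

Call:
carry_out --commands '[[[0,0,-0.004],0,0],[[0,0,-0.008],0,0],[[0,0,-0.015],0,0],[[0,0,-0.02],0,0],[[0,0,-0.04],0,0],[[0,0,-0.03],0,0],[[0,0,0],0,0],[[0,0,0],0,0],[[0,0,0],0,0],[[0,0,0],0,0]]'

```text
time: 17.77
tool_pos: [0.5511, -0.2139, 0.1842]
tool_rot: [-3.14, -0.001, 1.401]
contact_force: [-0.8, 0.0, -0.3]
opening: 0.0004
grip_force: 0.0
```

```bash
python3 tip.py yellow; python3 tip.py blue; python3 -c "
from cell import robot
print(robot.hand_in())"
```

```text
bar [235.75 214.33] z 0.066 tab [225.19 222.36] 42 net [[232.8, 217.4]] [[361.8, 225.5]]
bar [235.5 214.5] z 0.066 tab [225.19 222.36] 42 net [[231.0, 216.3]] [[226.7, 223.2]]
bar [235.27 214.45] z 0.066 tab [225.19 222.36] 42 net [[233.4, 216.8]] [[228.3, 221.6]]
18.225 [ 0.5515 -0.2141  0.1852] [-0.71 -0.06 -0.17]
model outer-bar px for z [(0.064, array([234.72, 214.97])), (0.0285, array([235.9 , 224.43]))]
bar [325.91 206.09] z 0.065 tab [336.63 210.39] 38 net [[330.9, 206.6]] [[228.9, 222.1]]
bar [325.9 206. ] z 0.065 tab [336.63 210.39] 38 net [[332.1, 207.5]] [[337.6, 212.8]]
bar [325.9 206. ] z 0.065 tab [336.63 210.39] 38 net [[331.8, 204.4]] [[334.7, 212.7]]
18.675 [ 0.5515 -0.2141  0.1852] [ 0.42 -0.18  0.22]
model outer-bar px for z [(0.064, array([327.47, 206.28])), (0.034, array([327.43, 214.18]))]
the job is handed in; nothing more can be done
None
```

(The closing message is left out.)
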